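# Ring for the packer and point out the chosen cup and saucer

### The job

The customer has chosen, from the wooden board, the espresso cup that is yellow inside and, from the tray, the blue saucer to go with it. Ring the desk bell by pressing its plunger down to call the packer, then point out first that cup and then that saucer: hold the fingertips a few centimetres above the middle of each for about two seconds, and finish still pointing at the saucer, with the bell left standing in its place and none of the crockery or carvings touched.

Things in the scene. Friction and masses are not known exactly. Their poses are not given: they have to be found in the camera images.
- plunger (a joint): travel of the desk bell's spring plunger: 0 m up at rest, 0.006 m fully down (the bell rings from 0.004); about 1.2 N starts it, 4 N holds it fully down, and it springs back up when let go
- plunger_top (a point): centre of the top of the plunger's round steel button (17 mm across), the highest point of the bell, 63 mm above the bell's underside and 69 mm above the table; it moves down with the plunger
- bell: loose chrome desk bell, 340 g: black round base 85 mm across, steel dome 77 mm across and 46 mm high, the plunger upright in the middle; origin at the centre of its underside, z up; it stands on the round woven mat, 6 mm thick
- cup_yellow: loose zebra-striped espresso cup, yellow inside and on its rim and handle, 58 mm high, 62 mm across the rim, 140 g; handle reaching 49 mm out along its own y; origin at the centre of its underside, z up; it stands on the raised wooden board with three other such cups, at least 92 mm from centre to centre
- cup_red: loose zebra-striped espresso cup, red inside and on its rim and handle, 58 mm high, 62 mm across the rim, 140 g; handle reaching 49 mm out along its own y; origin at the centre of its underside, z up; it stands on the raised wooden board with three other such cups, at least 92 mm from centre to centre
- cup_green: loose zebra-striped espresso cup, green inside and on its rim and handle, 58 mm high, 62 mm across the rim, 140 g; handle reaching 49 mm out along its own y; origin at the centre of its underside, z up; it stands on the raised wooden board with three other such cups, at least 92 mm from centre to centre
- cup_blue: loose zebra-striped espresso cup, blue inside and on its rim and handle, 58 mm high, 62 mm across the rim, 140 g; handle reaching 49 mm out along its own y; origin at the centre of its underside, z up; it stands on the raised wooden board with three other such cups, at least 92 mm from centre to centre
- cup_yellow_mouth (a point): centre of the mouth of the cup that is yellow inside, level with its rim, 58 mm above the board; z up
- saucer_yellow: loose plain yellow saucer, 105 mm across, rim 14 mm high, 150 g; origin at the centre of its underside, z up; it lies in the dark wooden tray with three others, side by side
- saucer_red: loose plain red saucer, 105 mm across, rim 14 mm high, 150 g; origin at the centre of its underside, z up; it lies in the dark wooden tray with three others, side by side
- saucer_green: loose plain green saucer, 105 mm across, rim 14 mm high, 150 g; origin at the centre of its underside, z up; it lies in the dark wooden tray with three others, side by side
- saucer_blue: loose plain blue saucer, 105 mm across, rim 14 mm high, 150 g; origin at the centre of its underside, z up; it lies in the dark wooden tray with three others, side by side
- saucer_blue_mid (a point): centre of the well of the blue saucer, on its upper surface, 5 mm above its underside; z up
- elephant_green: loose carved pale green stone elephant, 90 mm long (head along its own x), 40 mm wide, 55 mm high, 190 g; origin under its middle, z up; it stands on the woven mat beside the bell, lower than the plunger
- elephant_black: loose carved black stone elephant, 90 mm long (head along its own x), 40 mm wide, 55 mm high, 190 g; origin under its middle, z up; it stands on the woven mat beside the bell, lower than the plunger
- riser: fixed wooden display board on runners, 230 x 230 mm, its top 50 mm above the table; origin at the table under its centre; the four cups stand on it, two by two
- tray: fixed dark wooden tray, 235 x 235 mm, floor 6 mm and rim 16 mm above the table; origin at the table under its centre; the four saucers lie in it, two by two
- mat: fixed round woven mat, 270 mm across, 6 mm thick; origin at the table under its centre; bell and elephants stand on it. Riser, tray and mat stand side by side in any order
Things that resemble listed ones, but are neither listed nor needed, are in the scene too. There is more than one size of the saucer_blue; the job needs the smallest.

How it is judged (in metres and radians):
On the way, in this order (a step that is already met when the one before it is completed fails the run):
1. the bell is rung: its plunger is pressed at least 4 of its 6 mm (value of joint plunger above 0.004 m).
2. the fingertips point at the cup that is yellow inside: the grasp point within 30 mm of the middle of its mouth and 15 to 95 mm above the rim, for 1.5 s (horizontal distance between the grasp point and cup_yellow_mouth below 0.03 m and z of the grasp point in the frame of cup_yellow_mouth between 0.015 and 0.095 m), for 1.5 s.
3. the fingertips point at the blue saucer: the grasp point within 35 mm of its middle and 15 to 95 mm above it, for 1.5 s (horizontal distance between the grasp point and saucer_blue_mid below 0.035 m and z of the grasp point in the frame of saucer_blue_mid between 0.015 and 0.095 m), for 1.5 s.
At the end, for the whole second after the job is handed in: The grasp point is still within 35 mm of the middle of the blue saucer and 15 to 95 mm above it, touching nothing; the bell's plunger is up again, the bell stands upright within 30 mm of where it was, and every cup, saucer and carving is within 8 mm of where it was (all of step 3 and value of joint plunger below 0.002 m and angle between bell's own z axis and vertical below 0.1 rad and distance of bell from where it was at the start of the episode below 0.03 m and linear speed of bell below 0.02 m/s and distance of each of cup_yellow, cup_red, cup_green, cup_blue, saucer_yellow, saucer_red, saucer_green, saucer_blue, elephant_green, elephant_black from where it was at the start of the episode below 0.008 m).
It fails at once if a cup, saucer or carving is touched by the robot (contact force between any of the fingers, the arm and cup_yellow above 0.3 N or contact force between any of the fingers, the arm and cup_red above 0.3 N or contact force between any of the fingers, the arm and cup_green above 0.3 N or contact force between any of the fingers, the arm and cup_blue above 0.3 N or contact force between any of the fingers, the arm and saucer_yellow above 0.3 N or contact force between any of the fingers, the arm and saucer_red above 0.3 N or contact force between any of the fingers, the arm and saucer_green above 0.3 N or contact force between any of the fingers, the arm and saucer_blue above 0.3 N or contact force between any of the fingers, the arm and elephant_green above 0.3 N or contact force between any of the fingers, the arm and elephant_black above 0.3 N).
It fails at once if a cup, saucer or carving is shifted or lifted by more than 8 mm (distance of any of cup_yellow, cup_red, cup_green, cup_blue, saucer_yellow, saucer_red, saucer_green, saucer_blue, elephant_green, elephant_black from where it was at the start of the episode above 0.008 m).
It fails at once if the bell is lifted, tipped or shoved away (z of bell in the frame of mat above 0.014 m or angle between bell's own z axis and vertical above 0.2 rad or distance of bell from where it was at the start of the episode above 0.03 m).
It also fails if it takes over 54 s, if anything falls off the work surface, if the arm or the gripper's body presses on something with over 40 N, if the wrist force passes 120 N, or if a joint passes its speed limit or range.

### The arm

A 6-joint arm with a two-finger parallel gripper is mounted at the origin on the work surface. World frame = base frame: x ahead of the robot, y to its left, z up, the work surface at z = 0. Lengths are in mm, angles in degrees, forces in N, time in s.
With the tool pointing down it reaches from about 375 to 750 mm from the base axis. Payload 9 kg.
Tool frame: the origin (TCP) lies at the very end of the fingers, on their centre line; the grasp point (between the pads) lies 19 mm behind it; z points along the fingers, y is the direction in which the jaws open and shut (so a half turn about z gives the same grasp; the last joint's range is limited). The gripper opens to 85 mm and grips with 20 to 120 N. Pads are 22 mm wide; open, the fingers measure 114 mm over their backs; the gripper's body (76 mm by 85 mm) begins 54 mm behind the grasp point. The pads swing forward as they close: fully open they stand 13 mm farther back than shut.
Start: joints at [-75.671, 5.964, 5.575, 89.605, 0, 77.527], TCP at [270.569, -535.565, 231.331] pointing down, gripper open.
Joint ranges: [-171.21, 171.21], [-48.23, 106.86], [-62.78, 66.21], [-105.2, 120.99], [-86.42, 89.51], [-180, 180]. Speed limits (degrees/s): [127.2, 127.2, 147.25, 180, 180, 180].

### API

Orientations are given as a 3x3 rotation matrix whose columns are the frame's x, y, z axes.
In Python, from station import * gives the robot as it stands. The module is installed in compiled form; this text tells all that it offers.
- The arm moves only by the tool step_arm, never from a script. Its argument "deltas" is one flat list of numbers, 5 for each row, row after row: the shift along the tool's x, y, z in mm, then the turn about the tool's z in rad, then the gripper's target within -1 to 1 (fully open at 1, half-way at 0, shut at -1). In form: [x, y, z, yaw, hand, x, y, z, yaw, hand, ...]. A call has 1 to 8 rows; each row shifts and turns the commanded pose from where the row before left it, along the tool's axes as they then stand; what a row does not reach is not made up. A row lasts 1/12 s, in which the tool goes at most 41.7 mm and 7.16 degrees, less where a joint would pass 70% of its speed; a pose out of reach is approached as far as the arm can. A call with a gripper value outside its range is refused whole. The fingers move at their own pace and stop on an object; "squeeze" is the grip in N (left out, the last holds). Time passes only in rows, so rows that do not move let the fingers close. It gives the time, the measured TCP pose, the force and the opening at its end, in the units of the state.
- state(): the state, without advancing time (a new reading comes with each control period).
- grab_frame(name): name is "side" or "top"; returns the picture (420x560x3 uint8, blue, green, red); there is no depth.
- get_calibration(name): a dict with "fov_y" (degrees; the focal length in pixels is half the picture's height over the tangent of half this angle, whatever the lens; pixels are square), "cx", "cy" (the principal point, pixels), "rvec" (rotation vector, rad) and "tvec" (3), from world to camera coordinates, as OpenCV has them. Camera axes: x right, y down, z forward; pixel columns grow to the right and rows downward; lengths in mm; the calibration is good to about 2 mm. A picture is of the moment at which its call begins. get_calibration takes no time and is no camera call.
- job_done(): hands the job in, once; it reports no verdict.
The state is a dict: "time": time; "joint_positions": joint angles; "joint_vel": joint speeds; "effort": joint torques, N m; "tool_pos": TCP position; "ee_rot": TCP orientation; "force": force on the tool from outside, world axes, zero at the start; "wrist_torque": the same for the moment, N m; "width": finger opening in mm.
Only numpy, scipy, OpenCV 4.12 (cv2) and the standard library are available. Lean on these libraries where they do the work, as an engineer would, in place of code of your own. Each camera call takes 0.05 s, during which the arm holds its last target.

## Working session

There is one attempt and no reset: what is moved stays moved. The work goes in short steps, Python scripts to look and compute and a tool call to move; the robot and the scene stay as the last step left them, time stands still between calls to the robot, and variables do not carry over. Pictures are saved under pics/ and viewed, and the job is handed in when it is done.

Besides the shell and the picture viewer there is one more tool, called after "Emit:" as name(argument=value, ...), one argument or row to a line, values as JSON. step_arm: Moves the arm, as the interface text tells. Its arguments: {"type":"object","properties":{"deltas":{"type":"array","items":{"type":"number"}},"squeeze":{"type":"number"}},"required":["deltas"]}

```bash
mkdir -p pics; python3 - <<'E'
from station import *
import cv2
for n in("side","top"):
    cv2.imwrite(f"pics/{n}0.png",grab_frame(n)); print(n,get_calibration(n))
s=state();print(s["time"],s["tool_pos"],s["ee_rot"],s["width"],s["force"])
E
```

```text
side {'fov_y': 49.65370823912287, 'cx': 282.0264500716115, 'cy': 206.2005842699642, 'rvec': array([ 0.8362683 , -2.56501503,  1.05016595]), 'tvec': array([342.98986778, 267.97224026, 983.16124583])}
top {'fov_y': 42.3651806102737, 'cx': 278.8534922406803, 'cy': 209.00354409021435, 'rvec': array([ 2.20343789, -2.16851517,  0.07150981]), 'tvec': array([ -23.47012867,  473.13645329, 1563.0502426 ])}
0.1 [ 270.46782253 -535.23848942  230.58597276] [[ 8.92575209e-01  4.50898445e-01 -2.96176017e-04]
 [ 4.50898462e-01 -8.92574463e-01  1.18511601e-03]
 [ 2.70007818e-04 -1.19135048e-03 -9.99999254e-01]] 85.29221472395568 [ 0.90113422  0.27311651 -0.17063243]
```

View pics/top0.png

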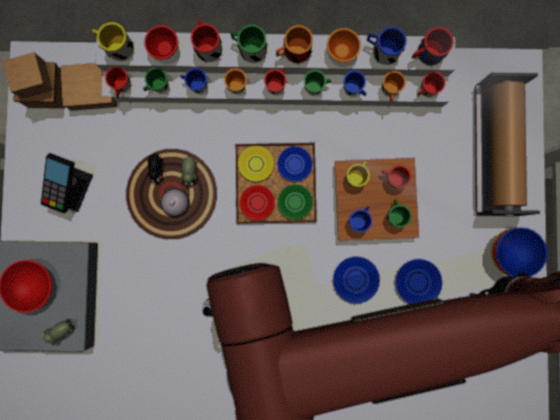

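View pics/side0.png

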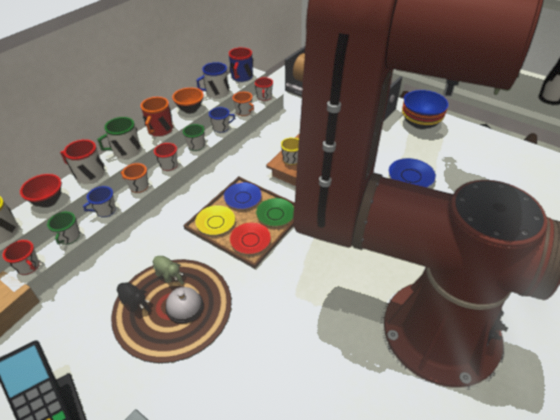

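The top view shows the bell at (175,203), with the black elephant at (155,167) and the green one at (189,170). The tray's blue saucer is at (294,163). The larger blue saucers at (356,280) and (418,282) stand on the bare table. The yellow cup on the board is at (358,176), and the yellow mug at (112,38) is on the shelf. Next I'll measure these and make an enlarged crop.

```bash
cat > h.py <<'E'
import cv2,numpy as np
from station import *
def cam(n):
    c=get_calibration(n);f=210/np.tan(np.radians(c["fov_y"]/2))
    return np.array([[f,0,c["cx"]],[0,f,c["cy"]],[0,0,1]]),c["rvec"],c["tvec"]
def ray(n,u,v):
    K,r,t=cam(n);R=cv2.Rodrigues(r)[0]
    d=R.T@np.linalg.inv(K)@[u,v,1];return -R.T@t,d
def plane(n,u,v,z):
    o,d=ray(n,u,v);return o+d*(z-o[2])/d[2]
def proj(n,p):
    K,r,t=cam(n);return cv2.projectPoints(np.array([p],float),r,t,K,None)[0].ravel()
E
python3 - <<'E'
from h import *
im=cv2.imread("pics/top0.png");hsv=cv2.cvtColor(im,cv2.COLOR_BGR2HSV)
def blobs(lo,hi,roi,amin=40,n="top",H=hsv):
    m=cv2.inRange(H,lo,hi);z=np.zeros_like(m);x0,y0,x1,y1=roi;z[y0:y1,x0:x1]=m[y0:y1,x0:x1]
    for c in cv2.findContours(z,cv2.RETR_EXTERNAL,cv2.CHAIN_APPROX_NONE)[0]:
        if cv2.contourArea(c)>amin: print(cv2.contourArea(c),cv2.minEnclosingCircle(c),cv2.boundingRect(c))
print("blue saucers");blobs((105,120,60),(130,255,255),(230,135,450,310))
print("yellow");blobs((22,120,80),(35,255,255),(230,135,450,310),20)
print("tray TL,TR,BL,BR z16",[plane("top",u,v,16)[:2].round() for u,v in((235,144),(315,142),(237,223),(317,222))])
print("board z50",[plane("top",u,v,50)[:2].round() for u,v in((334,160),(415,158),(338,241),(418,238))])
print("mat",[plane("top",u,v,6)[:2].round() for u,v in((126,194),(216,194),(171,149),(171,239))])
print("bell top",plane("top",175,203,69),plane("side",183,293,69))
print("saucer",plane("top",294,163,11),plane("side",243,194,11))
print("cup",plane("top",358,176,108))
a=im[130:250,330:430];b=im[140:260,110:230];c=im[130:230,230:330]
cv2.imwrite("pics/crop1.png",np.hstack([cv2.resize(x,(266,266),interpolation=2) for x in(a,b,c)]))
s=cv2.imread("pics/side0.png");cv2.imwrite("pics/crop2.png",cv2.resize(s[240:370,100:250],None,fx=4,fy=4,interpolation=2))
E
```

```text
blue saucers
1520.5 ((418.17742919921875, 282.1612854003906), 23.191293716430664) (396, 259, 46, 45)
1579.0 ((355.8125, 279.5625), 22.947900772094727) (333, 257, 46, 46)
369.0 ((361.0957336425781, 218.35638427734375), 13.29056167602539) (349, 207, 23, 25)
881.5 ((294.33245849609375, 163.1873321533203), 17.507516860961914) (278, 146, 34, 35)
yellow
407.0 ((358.97760009765625, 173.32089233398438), 13.714096069335938) (346, 161, 24, 27)
997.0 ((255.3783721923828, 163.29730224609375), 18.521509170532227) (237, 145, 37, 37)
tray TL,TR,BL,BR z16 [array([663., 116.]), array([ 672., -119.]), array([431., 105.]), array([ 437., -127.])]
board z50 [array([ 615., -172.]), array([ 624., -404.]), array([ 383., -185.]), array([ 395., -412.])]
mat [array([511., 434.]), array([515., 169.]), array([647., 306.]), array([381., 298.])]
bell top [482.16380763 276.91805254  69.        ] [477.75867797 287.06196329  69.        ]
saucer [610.02672025 -58.24477899  11.        ] [612.53414769 -69.18881937  11.        ]
cup [ 561.79871608 -232.66076382  108.        ]
```

View pics/crop1.png

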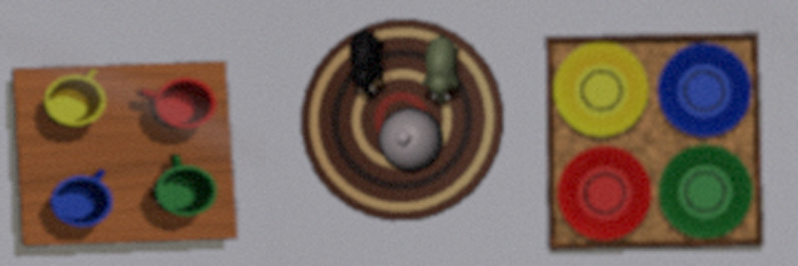

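View pics/crop2.png

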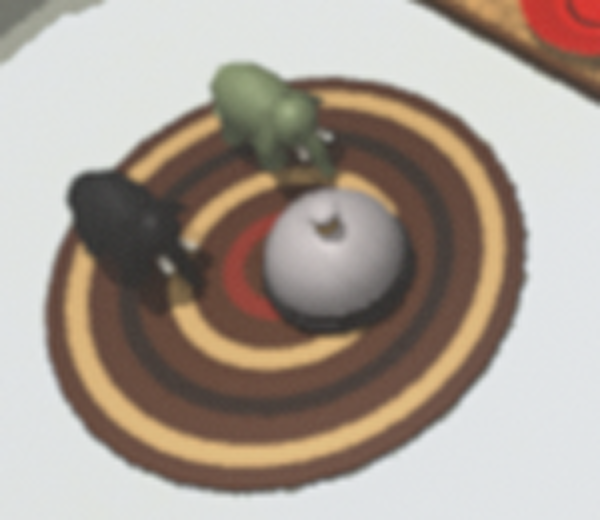

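The crop confirms the choices. The cup is the upper-left one on the board, with a yellow inside and handle. The saucer is the upper-right blue one in the tray, about 105 mm across; the two on the table are about 135 mm. The plunger knob is near (172,202.7) in top and (182,292) in side. I'll triangulate it and check the saucer and cup.

```bash
python3 - <<'E'
from h import *
def tri(a,b):
    P=[]
    for n in("top","side"):
        K,r,t=cam(n);P.append(K@np.c_[cv2.Rodrigues(r)[0],t])
    x=cv2.triangulatePoints(P[0],P[1],np.array(a,float),np.array(b,float)).ravel();return x[:3]/x[3]
print("plunger tri",tri((172,202.7),(182,292)),"z69",plane("top",172,202.7,69),plane("side",182,292,69))
p=plane("top",172,202.7,69);print(proj("side",p))
s=cv2.cvtColor(cv2.imread("pics/side0.png"),cv2.COLOR_BGR2HSV)
for nm,lo,hi in(("blue",(105,120,60),(130,255,255)),("yel",(22,120,80),(35,255,255))):
    m=cv2.inRange(s,lo,hi)
    for c in cv2.findContours(m,0,1)[0]:
        if cv2.contourArea(c)>30:print(nm,cv2.boundingRect(c),cv2.fitEllipse(c)[0])
for n,q in(("top",(294.3,163.2)),):
    w=plane(n,*q,18);print("saucer rim",w,proj("side",w))
t=cv2.imread("pics/top0.png")
cv2.imwrite("pics/c3.png",np.hstack([cv2.resize(t[180:230,150:200],(400,400),interpolation=2),cv2.resize(t[155:205,335:385],(400,400),interpolation=2)]))
E
```

```text
plunger tri [482.93530441 285.75191145  66.71267221] z69 [482.87720999 285.40063562  69.        ] [481.32936064 286.50874057  69.        ]
[181.85678402 291.29261486]
blue (84, 186, 29, 21) (98.55113220214844, 195.384033203125)
blue (225, 182, 36, 26) (242.23902893066406, 195.01475524902344)
blue (389, 159, 46, 28) (412.0674743652344, 171.95516967773438)
blue (209, 107, 20, 12) (218.80332946777344, 112.82926177978516)
blue (404, 90, 44, 25) (425.2880554199219, 101.9966049194336)
blue (203, 63, 24, 12) (214.19798278808594, 68.49668884277344)
blue (238, 59, 14, 22) (244.1228485107422, 69.17243194580078)
yel (195, 205, 41, 31) (214.79627990722656, 219.60562133789062)
yel (281, 138, 18, 14) (290.2192687988281, 144.43060302734375)
yel (403, 112, 38, 13) (423.9194030761719, 109.08602905273438)
saucer rim [608.37394814 -58.96200126  18.        ] [241.61293824 194.85118791]
```

View pics/c3.png

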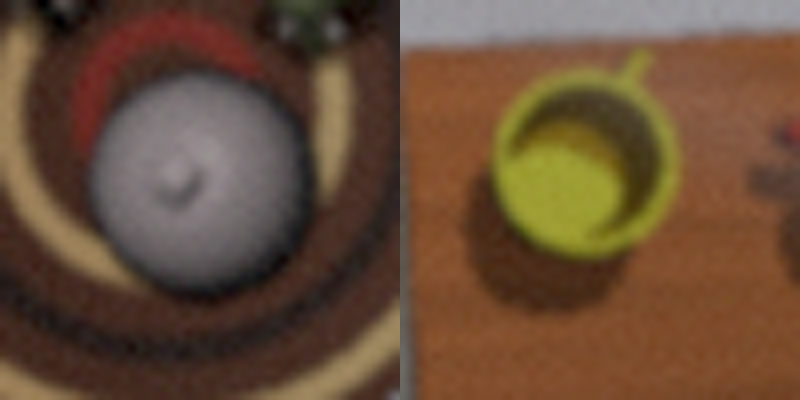

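Both views agree: plunger at about (482.5, 286), saucer at (608.5, -59), cup mouth at about (563, -234). I'll move at z 230 via (480, -100), closing the fingers on the way.

Emit:
step_arm(
  deltas=[24, -18.4, 0, 0, -1, 24, -18.4, 0, 0, -1, 24, -18.4, 0, 0, -1, 24, -18.4, 0, 0, -1, 24, -18.4, 0, 0, -1, 24, -18.4, 0, 0, -1, 24, -18.4, 0, 0, -1, 24, -18.4, 0, 0, -1],
  squeeze=20,
)

```text
time: 0.77
tool_pos: [375.8, -316.1, 231.0]
ee_rot: [[0.893, 0.451, -0.0], [0.451, -0.893, 0.0], [-0.0, -0.0, -1.0]]
force: [0.4, -0.3, -0.1]
width: -0.5
```

Emit:
step_arm(
  deltas=[24, -18.4, 0, 0, -1, 24, -18.4, 0, 0, -1, 24, -18.4, 0, 0, -1, 24, -18.4, 0, 0, -1, 24, -18.4, 0, 0, -1, 24, -18.4, 0, 0, -1, 24, -18.4, 0, 0, -1, 24, -18.4, 0, 0, -1],
)

```text
time: 1.43
tool_pos: [480.8, -98.1, 231.0]
ee_rot: [[0.893, 0.451, -0.0], [0.451, -0.893, 0.0], [-0.0, -0.0, -1.0]]
force: [1.0, -0.5, -0.1]
width: -0.3
```

Emit:
step_arm(
  deltas=[12.5, -24.5, 0, 0, -1, 12.5, -24.5, 0, 0, -1, 12.5, -24.5, 0, 0, -1, 12.5, -24.5, 0, 0, -1, 12.5, -24.5, 0, 0, -1, 12.5, -24.5, 0, 0, -1, 12.5, -24.5, 0, 0, -1],
)

```text
time: 2.02
tool_pos: [480.9, 94.3, 231.0]
ee_rot: [[0.893, 0.451, -0.0], [0.451, -0.893, -0.0], [-0.0, -0.0, -1.0]]
force: [1.0, 1.0, -0.2]
width: 0.2
```

Emit:
step_arm(
  deltas=[12.5, -24.5, 0, 0, -1, 12.5, -24.5, 0, 0, -1, 12.5, -24.5, 0, 0, -1, 12.5, -24.5, 0, 0, -1, 12.5, -24.5, 0, 0, -1, 12.5, -24.5, 0, 0, -1, 12.5, -24.5, 0, 0, -1, 0, 0, 0, 0, -1],
)

```text
time: 2.68
tool_pos: [481.2, 289.1, 230.5]
ee_rot: [[0.891, 0.454, -0.001], [0.454, -0.891, 0.001], [-0.0, -0.001, -1.0]]
force: [0.3, 1.0, 0.0]
width: 0.3
```

Emit:
step_arm(
  deltas=[-0.2, 3.2, 0, 0, -1, 0, 0, 25, 0, -1, 0, 0, 25, 0, -1, 0, 0, 25, 0, -1, 0, 0, 25, 0, -1, 0, 0, 25, 0, -1, 0, 0, 15, 0, -1, 0, 0, 0, 0, -1],
)

```text
time: 3.35
tool_pos: [481.2, 280.5, 87.2]
ee_rot: [[0.893, 0.45, -0.006], [0.45, -0.893, -0.002], [-0.006, -0.001, -1.0]]
force: [0.1, 0.0, 0.0]
width: -0.4
```

```bash
python3 - <<'E'
from h import *
for n,q,pl in(("side",(100,220,260,380),0),("top",(110,140,240,240),0)):
    im=grab_frame(n);x0,y0,x1,y1=q
    s=state();
    if n=="side": s0=cv2.resize(im[220:340,110:250],(560,480),interpolation=2);cv2.imwrite("pics/s1.png",s0)
    else: cv2.imwrite("pics/t1.png",im)
print(s["tool_pos"],s["force"],s["width"],proj("side",s["tool_pos"]), plane("top",358.4,175.4,108))
E
```

```text
[483.26145325 281.5008674   91.35901779] [ 0.23049704 -0.14844424 -0.05287956] -0.21394833277416242 [181.29003108 283.94699505] [ 563.47953586 -233.75190966  108.        ]
```

View pics/s1.png

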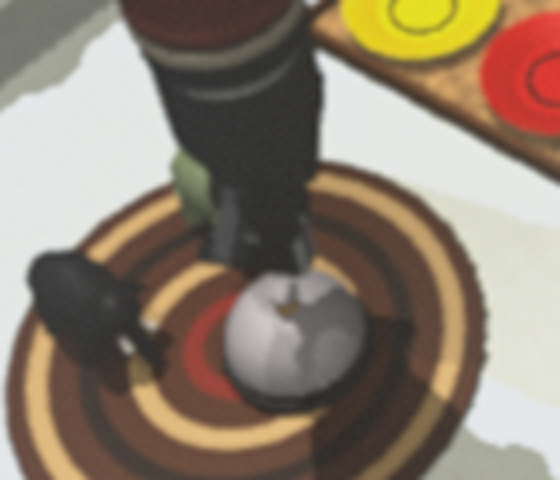

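View pics/t1.png

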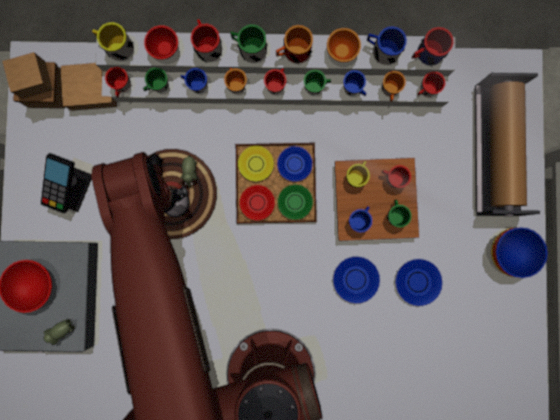

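```bash
python3 - <<'E'
from h import *
im=grab_frame("side");s=state();p=s["tool_pos"];R=s["ee_rot"]
print(p,s["time"])
c=cv2.resize(im[235:315,140:220],(580,580),interpolation=cv2.INTER_CUBIC)
c=np.clip(c.astype(float)*1.8,0,255).astype(np.uint8)
def mk(q,col):
    u=proj("side",q);cv2.circle(c,tuple(int(x) for x in((u[0]-140+.5)*7.25,(u[1]-235+.5)*7.25)),4,col,1)
mk(p,(0,0,255));mk(p-R[:,2]*40,(0,255,255));mk(p-R[:,2]*73,(0,255,255));mk(p+R[:,0]*11,(0,255,0));mk(p-R[:,0]*11,(0,255,0));mk([482.5,286,69],(255,0,255))
cv2.imwrite("pics/s2.png",c)
E
```

```text
[483.98728445 281.90887114  92.42698245] 3.5
```

View pics/s2.png

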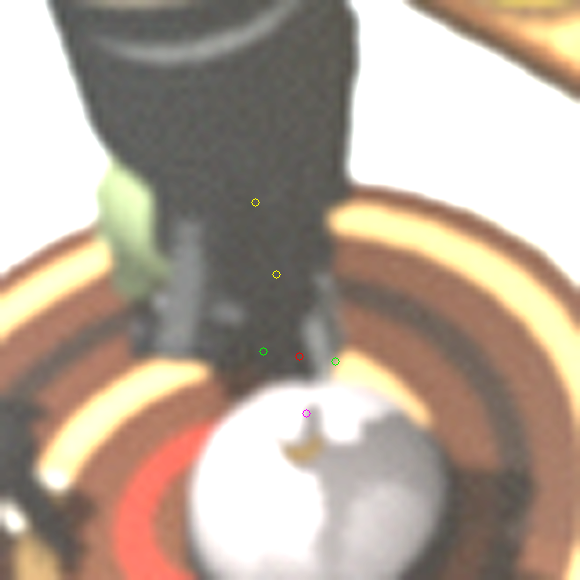

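The fingertip projection matches the picture: its right edge sits at the projected pad edge, and the grey bit to the left is the green elephant behind it in shadow. I'll let the arm settle before correcting the position.

Emit:
step_arm(
  deltas=[0, 0, 0, 0, -1, 0, 0, 0, 0, -1, 0, 0, 0, 0, -1],
)

```text
time: 3.75
tool_pos: [484.1, 282.6, 92.5]
ee_rot: [[0.893, 0.451, 0.002], [0.451, -0.893, 0.0], [0.002, 0.0, -1.0]]
force: [-0.3, 0.2, 0.6]
width: -0.2
```

Emit:
step_arm(
  deltas=[0.2, -3.8, 0, 0, -1, 0, 0, 6, 0, -1, 0, 0, 6, 0, -1, 0, 0, 4, 0, -1, 0, 0, 0, 0, -1, 0, 0, 0, 0, -1],
)

```text
time: 4.25
tool_pos: [481.4, 285.8, 74.6]
ee_rot: [[0.893, 0.451, -0.001], [0.451, -0.893, -0.0], [-0.001, -0.0, -1.0]]
force: [0.1, 0.6, -1.3]
width: -0.3
```

```bash
python3 - <<'E'
from h import *
im=grab_frame("side");s=state();p=s["tool_pos"];print(p,s["force"])
c=cv2.resize(im[240:320,140:220],(580,580),interpolation=cv2.INTER_CUBIC)
c=np.clip(c.astype(float)*2.2,0,255).astype(np.uint8)
u=proj("side",p);cv2.circle(c,tuple(int(x) for x in((u[0]-140+.5)*7.25,(u[1]-240+.5)*7.25)),4,(0,0,255),1)
cv2.imwrite("pics/s3.png",c)
E
```

```text
[481.67575074 285.88027248  75.02584739] [ 0.15200953  0.32013012 -0.47686921]
```

View pics/s3.png

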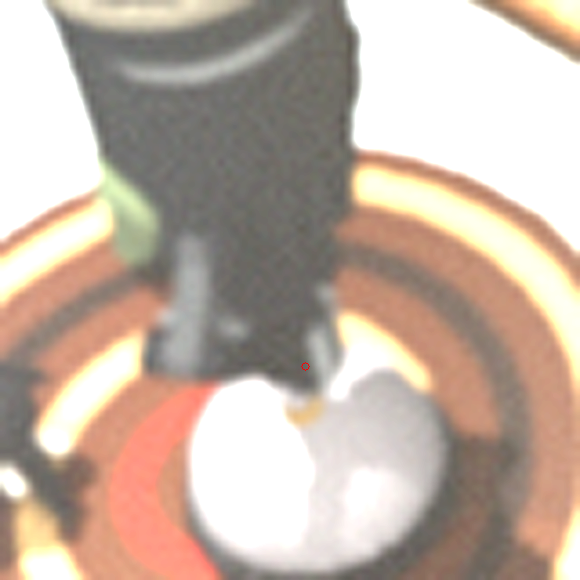

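```bash
python3 - <<'E'
from h import *
s=state();p=s["tool_pos"];R=s["ee_rot"]
f=lambda q:((proj("side",q)-[140,240]+.5)*7.25).round()
for h in(0,20,40,73):
  for a in((0,0),(11,0),(-11,0),(0,20),(0,-20)): print(h,a,f(p+R@np.array([a[0],a[1],-h])))
print("cam",ray("side",0,0)[0])
im=grab_frame("side");c=im[200:320,120:240].astype(float)
c=255*(np.clip(c/110,0,1))**.6
cv2.imwrite("pics/s4.png",cv2.resize(c.astype(np.uint8),(600,600),interpolation=cv2.INTER_CUBIC))
E
```

```text
0 (0, 0) [305. 367.]
0 (11, 0) [270. 362.]
0 (-11, 0) [341. 372.]
0 (0, 20) [327. 312.]
0 (0, -20) [284. 424.]
20 (0, 0) [294. 328.]
20 (11, 0) [258. 323.]
20 (-11, 0) [330. 333.]
20 (0, 20) [316. 272.]
20 (0, -20) [272. 385.]
40 (0, 0) [282. 287.]
40 (11, 0) [245. 282.]
40 (-11, 0) [319. 292.]
40 (0, 20) [304. 231.]
40 (0, -20) [259. 345.]
73 (0, 0) [262. 218.]
73 (11, 0) [224. 213.]
73 (-11, 0) [299. 223.]
73 (0, 20) [285. 161.]
73 (0, -20) [238. 276.]
cam [-27.8623064  601.88632581 890.51319414]
```

View pics/s4.png

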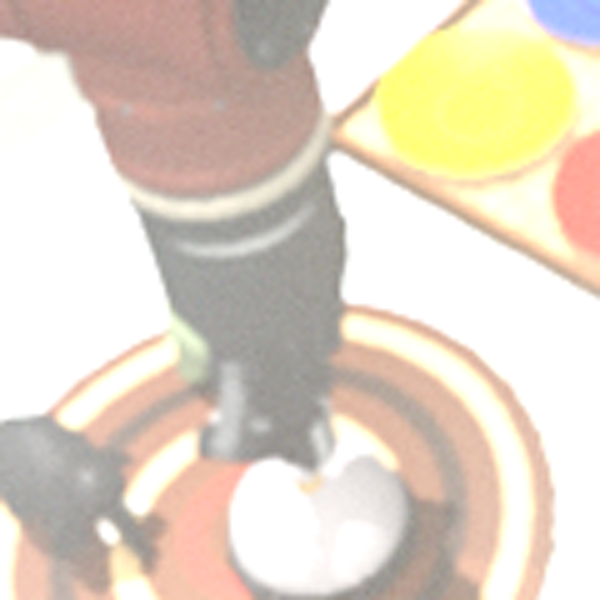

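```bash
python3 - <<'E'
from h import *
a=cv2.imread("pics/side0.png");b=grab_frame("side");cv2.imwrite("pics/side3.png",b)
g=lambda im:cv2.resize((255*np.clip(im[250:310,140:200].astype(float)/160,0,1)**.6).astype(np.uint8),(395,590),interpolation=cv2.INTER_CUBIC) if 0 else cv2.resize((255*np.clip(im[250:310,145:205].astype(float)/160,0,1)**.6).astype(np.uint8),(400,400),interpolation=cv2.INTER_CUBIC)
cv2.imwrite("pics/s5.png",np.hstack([g(a),g(b)]))
E
```

```text
(no output)
```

View pics/s5.png

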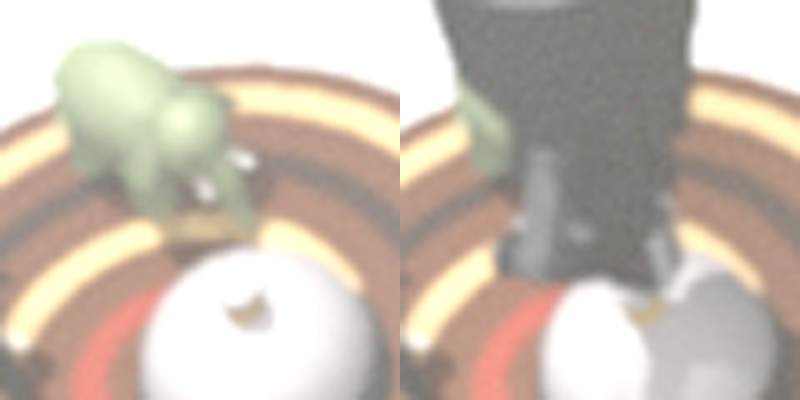

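The widened dark shape is the near-side finger linkage, about 40 mm up, seen from above. The flange and body axis project correctly, so the TCP is over the plunger. I'll press slowly and watch the force.

Emit:
step_arm(
  deltas=[0, 0, 2, 0, -1, 0, 0, 2, 0, -1, 0, 0, 1.5, 0, -1, 0, 0, 0, 0, -1, 0, 0, 0, 0, -1],
)

```text
time: 4.82
tool_pos: [481.7, 285.9, 69.6]
ee_rot: [[0.893, 0.451, -0.0], [0.451, -0.893, -0.0], [-0.0, 0.0, -1.0]]
force: [0.4, 0.6, -0.7]
width: -0.3
```

Emit:
step_arm(
  deltas=[0, 0, 1.5, 0, -1, 0, 0, 0, 0, -1, 0, 0, 0, 0, -1, 0, 0, 0, 0, -1],
)

```text
time: 5.15
tool_pos: [482.0, 286.0, 68.5]
ee_rot: [[0.893, 0.451, 0.0], [0.451, -0.893, 0.0], [0.0, 0.0, -1.0]]
force: [-0.2, -0.1, 1.3]
width: 0.1
```

Contact starts at about 68.5 mm, with about 1.3 N upward, as expected. I'll press further.

Emit:
step_arm(
  deltas=[0, 0, 2, 0, -1, 0, 0, 1, 0, -1, 0, 0, 0, 0, -1, 0, 0, 0, 0, -1, 0, 0, 0, 0, -1],
)

```text
time: 5.57
tool_pos: [482.0, 286.0, 65.5]
ee_rot: [[0.893, 0.451, 0.0], [0.451, -0.893, 0.0], [0.0, 0.0, -1.0]]
force: [0.6, 0.3, 3.1]
width: -0.7
```

Emit:
step_arm(
  deltas=[0, 0, 1.5, 0, -1, 0, 0, 0, 0, -1, 0, 0, 0, 0, -1, 0, 0, 0, 0, -1],
)

```text
time: 5.9
tool_pos: [482.0, 286.0, 63.9]
ee_rot: [[0.893, 0.451, 0.0], [0.451, -0.893, 0.0], [0.0, 0.0, -1.0]]
force: [0.4, 0.5, 3.6]
width: -0.2
```

Emit:
step_arm(
  deltas=[0, 0, 0.7, 0, -1, 0, 0, 0, 0, -1, 0, 0, 0, 0, -1],
)

```text
time: 6.15
tool_pos: [482.0, 286.0, 63.2]
ee_rot: [[0.893, 0.451, 0.0], [0.451, -0.893, 0.0], [0.0, 0.0, -1.0]]
force: [0.8, -0.8, 4.0]
width: -0.1
```

Emit:
step_arm(
  deltas=[0, 0, -5, 0, -1, 0, 0, -15, 0, -1, 0, 0, -25, 0, -1, 0, 0, -30, 0, -1, 0, 0, -30, 0, -1, 0, 0, -30, 0, -1, 0, 0, -20, 0, -1, 0, 0, 0, 0, -1],
)

```text
time: 6.82
tool_pos: [483.1, 286.4, 223.0]
ee_rot: [[0.893, 0.451, 0.005], [0.451, -0.893, 0.002], [0.005, 0.001, -1.0]]
force: [0.7, -0.6, 0.5]
width: -0.5
```

The plunger went fully down: 4.0 N at TCP z 63.2. Next is the yellow cup.

Emit:
step_arm(
  deltas=[-9, 27.8, 0, 0, -1, -9, 27.8, 0, 0, -1, -9, 27.8, 0, 0, -1, -9, 27.8, 0, 0, -1, -9, 27.8, 0, 0, -1, -9, 27.8, 0, 0, -1],
)

```text
time: 7.32
tool_pos: [508.1, 111.4, 217.2]
ee_rot: [[0.892, 0.451, -0.002], [0.451, -0.892, -0.0], [-0.002, -0.001, -1.0]]
force: [0.7, -0.4, -0.0]
width: -0.2
```

Emit:
step_arm(
  deltas=[-9, 27.8, 0, 0, -1, -9, 27.8, 0, 0, -1, -9, 27.8, 0, 0, -1, -9, 27.8, 0, 0, -1, -9, 27.8, 0, 0, -1, -9, 27.8, 0, 0, -1],
)

```text
time: 7.82
tool_pos: [535.2, -61.7, 217.2]
ee_rot: [[0.893, 0.451, -0.002], [0.451, -0.893, 0.001], [-0.001, -0.001, -1.0]]
force: [1.5, 0.8, 0.2]
width: -0.1
```

Emit:
step_arm(
  deltas=[-9, 27.8, 0, 0, -1, -9, 27.8, 0, 0, -1, -9, 27.8, 0, 0, -1, -9, 27.8, 0, 0, -1, -9, 27.8, 0, 0, -1, -9, 27.8, 0, 0, -1, 0, 0, 0, 0, -1, 0, 0, 0, 0, -1],
)

```text
time: 8.48
tool_pos: [562.1, -234.7, 216.6]
ee_rot: [[0.894, 0.449, -0.002], [0.449, -0.894, 0.002], [-0.001, -0.002, -1.0]]
force: [1.2, 1.4, -0.2]
width: 0.1
```

Now I'll descend to about z 152, which puts the grasp point about 63 mm above the rim.

Emit:
step_arm(
  deltas=[0, 0, 15, 0, -1, 0, 0, 20, 0, -1, 0, 0, 20, 0, -1, 0, 0, 10, 0, -1, 0, 0, 0, 0, -1, 0, 0, 0, 0, -1, 0, 0, 0, 0, -1],
)

```text
time: 9.07
tool_pos: [563.3, -233.6, 154.4]
ee_rot: [[0.892, 0.451, 0.001], [0.451, -0.892, -0.001], [0.001, 0.001, -1.0]]
force: [0.3, -0.5, 0.2]
width: 0.1
```

```bash
python3 - <<'E'
from h import *
b=grab_frame("side");t=grab_frame("top");s=state();print(s["tool_pos"],s["force"])
x=cv2.resize(b[90:190,240:340],(400,400),interpolation=2);y=cv2.resize(t[140:260,120:240],(400,400),interpolation=2)
cv2.imwrite("pics/s6.png",np.hstack([x,y]));print(proj("side",s["tool_pos"]))
cv2.imwrite("pics/t6.png",t)
E
```

```text
[ 563.51535871 -233.98326068  154.66975843] [-0.05413531 -0.21098183 -0.11294209]
[291.62176402 129.54211092]
```

View pics/s6.png

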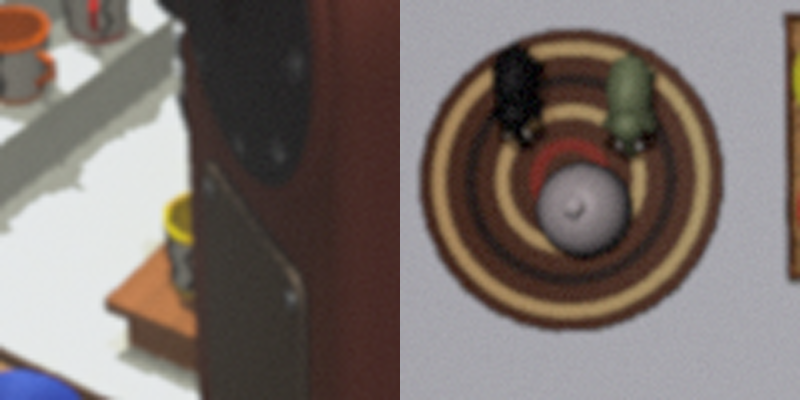

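The top view shows the bell still standing at (172,203) with the elephants in place. In the side view the arm hides most of the cup, and its rim is clear below. I'll dwell here for more than 2 s.

Emit:
step_arm(
  deltas=[0, 0, 0, 0, -1, 0, 0, 0, 0, -1, 0, 0, 0, 0, -1, 0, 0, 0, 0, -1, 0, 0, 0, 0, -1, 0, 0, 0, 0, -1, 0, 0, 0, 0, -1, 0, 0, 0, 0, -1],
)

```text
time: 9.83
tool_pos: [562.9, -233.7, 153.1]
ee_rot: [[0.893, 0.451, 0.0], [0.451, -0.893, -0.0], [-0.0, 0.0, -1.0]]
force: [0.2, 0.2, 0.1]
width: 0.1
```

Emit:
step_arm(
  deltas=[0, 0, 0, 0, -1, 0, 0, 0, 0, -1, 0, 0, 0, 0, -1, 0, 0, 0, 0, -1, 0, 0, 0, 0, -1, 0, 0, 0, 0, -1, 0, 0, 0, 0, -1, 0, 0, 0, 0, -1],
)

```text
time: 10.5
tool_pos: [562.9, -233.8, 153.1]
ee_rot: [[0.893, 0.451, 0.0], [0.451, -0.893, -0.0], [-0.0, 0.0, -1.0]]
force: [0.1, 0.4, 0.6]
width: 0.4
```

Emit:
step_arm(
  deltas=[0, 0, 0, 0, -1, 0, 0, 0, 0, -1, 0, 0, 0, 0, -1, 0, 0, 0, 0, -1, 0, 0, 0, 0, -1, 0, 0, 0, 0, -1, 0, 0, 0, 0, -1, 0, 0, 0, 0, -1],
)

```text
time: 11.17
tool_pos: [562.9, -233.7, 153.1]
ee_rot: [[0.893, 0.451, 0.0], [0.451, -0.893, -0.0], [-0.0, 0.0, -1.0]]
force: [-0.1, 0.7, 0.8]
width: -0.1
```

Emit:
step_arm(
  deltas=[0, 0, 0, 0, -1, 0, 0, 0, 0, -1, 0, 0, 0, 0, -1, 0, 0, -15, 0, -1, 0, 0, -25, 0, -1, 0, 0, -15, 0, -1, 0, 0, 0, 0, -1],
)

```text
time: 11.75
tool_pos: [564.2, -234.6, 212.2]
ee_rot: [[0.893, 0.451, 0.004], [0.451, -0.893, -0.003], [0.003, 0.005, -1.0]]
force: [1.2, -0.4, 0.4]
width: -0.2
```

Emit:
step_arm(
  deltas=[17.1, -19.4, 0, 0, -1, 17.1, -19.4, 0, 0, -1, 17.1, -19.4, 0, 0, -1, 17.1, -19.4, 0, 0, -1, 17.1, -19.4, 0, 0, -1, 17.1, -19.4, 0, 0, -1, 17.1, -19.4, 0, 0, -1, 0, 0, 0, 0, -1],
)

```text
time: 12.42
tool_pos: [608.8, -54.5, 207.4]
ee_rot: [[0.891, 0.454, -0.0], [0.454, -0.891, 0.001], [0.0, -0.001, -1.0]]
force: [0.2, 0.7, -0.4]
width: 0.1
```

Emit:
step_arm(
  deltas=[0, 0, 15, 0, -1, 0, 0, 25, 0, -1, 0, 0, 30, 0, -1, 0, 0, 30, 0, -1, 0, 0, 25, 0, -1, 0, 0, 15, 0, -1, 0, 0, 10, 0, -1, 0, 0, 0, 0, -1],
)

```text
time: 13.08
tool_pos: [606.7, -58.4, 55.3]
ee_rot: [[0.893, 0.451, -0.004], [0.451, -0.893, 0.001], [-0.003, -0.003, -1.0]]
force: [-0.4, -0.7, 0.6]
width: -0.1
```

Emit:
step_arm(
  deltas=[0, 0, 0, 0, -1, 0, 0, 0, 0, -1, 0, 0, 0, 0, -1, 0, 0, 0, 0, -1],
)

```text
time: 13.42
tool_pos: [609.3, -58.9, 59.5]
ee_rot: [[0.893, 0.451, 0.002], [0.451, -0.893, -0.001], [0.001, 0.002, -1.0]]
force: [-0.4, 0.3, 0.2]
width: -0.0
```

```bash
python3 - <<'E'
from h import *
b=grab_frame("side");t=grab_frame("top");s=state();print(s["tool_pos"],s["force"])
x=cv2.resize(b[140:260,180:300],(400,400),interpolation=2);y=cv2.resize(t[130:250,230:430],(400,240),interpolation=2)
y=cv2.copyMakeBorder(y,0,160,0,0,0);cv2.imwrite("pics/s7.png",np.hstack([x,y]));cv2.imwrite("pics/t7.png",t);print(proj("side",s["tool_pos"]))
E
```

```text
[608.99921396 -58.74969254  58.9551143 ] [-0.43229301  0.08060668 -0.01043386]
[240.28280735 183.91470606]
```

View pics/s7.png

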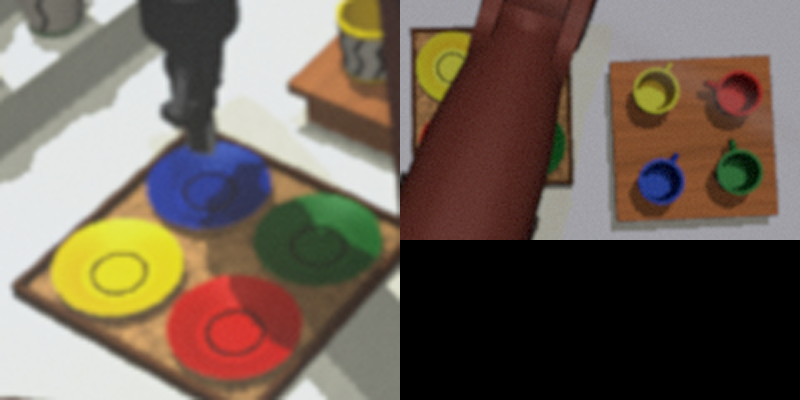

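The side view shows the fingertips at crop (201,150), matching the projection and about 4 cm clear above the blue saucer. The cups have not moved. I'll dwell here.

Emit:
step_arm(
  deltas=[0, 0, 0, 0, -1, 0, 0, 0, 0, -1, 0, 0, 0, 0, -1, 0, 0, 0, 0, -1, 0, 0, 0, 0, -1, 0, 0, 0, 0, -1, 0, 0, 0, 0, -1, 0, 0, 0, 0, -1],
)

```text
time: 14.18
tool_pos: [608.5, -58.6, 58.1]
ee_rot: [[0.893, 0.451, 0.0], [0.451, -0.893, -0.0], [-0.0, 0.0, -1.0]]
force: [0.4, 0.6, 0.6]
width: -0.2
```

Emit:
step_arm(
  deltas=[0, 0, 0, 0, -1, 0, 0, 0, 0, -1, 0, 0, 0, 0, -1, 0, 0, 0, 0, -1, 0, 0, 0, 0, -1, 0, 0, 0, 0, -1, 0, 0, 0, 0, -1, 0, 0, 0, 0, -1],
)

```text
time: 14.85
tool_pos: [608.5, -58.6, 58.1]
ee_rot: [[0.893, 0.451, 0.0], [0.451, -0.893, -0.0], [-0.0, 0.0, -1.0]]
force: [0.7, -0.3, -0.4]
width: 0.5
```

Emit:
step_arm(
  deltas=[0, 0, 0, 0, -1, 0, 0, 0, 0, -1, 0, 0, 0, 0, -1, 0, 0, 0, 0, -1, 0, 0, 0, 0, -1, 0, 0, 0, 0, -1, 0, 0, 0, 0, -1, 0, 0, 0, 0, -1],
)

```text
time: 15.52
tool_pos: [608.5, -58.6, 58.1]
ee_rot: [[0.893, 0.451, 0.0], [0.451, -0.893, -0.0], [-0.0, 0.0, -1.0]]
force: [-0.6, 0.2, 0.0]
width: 0.1
```

```bash
python3 - <<'E'
from h import *
a=cv2.imread("pics/top0.png");t=grab_frame("top")
for nm,(x0,y0,x1,y1) in dict(mat=(125,148,217,240),board=(334,158,418,240)).items():
    print(nm,cv2.absdiff(a,t)[y0:y1,x0:x1].mean(), cv2.phaseCorrelate(*[cv2.cvtColor(i[y0:y1,x0:x1],6).astype(np.float32) for i in(a,t)]))
s=state();print(s["tool_pos"],s["time"]);job_done()
E
```

```text
mat 3.208412098298677 ((0.02533708993288286, 0.04740859657957941), 0.979289254380597)
board 3.075493612078978 ((0.032117158477952046, 0.025913666107491906), 1.0158484805071795)
[608.4923063  -58.54026667  58.10587381] 15.5667
the job is handed in; nothing more can be done
```

I rang the bell, pointed at the yellow cup and then at the blue saucer, and handed the job in at about 15.6 s with the fingertips still over the saucer.

- **Bell:** I pressed the plunger about 5 to 6 mm down, with 4.0 N on the tool at TCP z 63.2 mm, then released it. The top view afterwards showed the bell standing where it was.
- **Yellow cup:** I held the grasp point about 65 mm above the rim for more than 2 s.
- **Blue saucer:** I held the grasp point about 66 mm above the smallest blue saucer, the one in the tray, for more than 2 s. The job was handed in from that pose.

**Last checks:** Comparing the first and last top views, the mat and board areas shifted by less than 0.1 px, so I saw no sign that the bell, elephants or cups moved. Contact forces stayed at noise level except during the bell press. The arm hid most of the tray in the last top view. I judged the saucers undisturbed from the side view and the force readings, not from a before-and-after comparison. No check failed.

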